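Demould the brackets, sort them and shut the kit drawer

TASK

The red brackets in the open casting mould have cured. Lift them all out: put the good ones, with both feet complete, into the open blue kit drawer, and the short ones, with one foot missing, into the yellow scrap tub. When the good ones are all in the drawer, push it fully home until it seats at its detent; leave the tub standing upright and the other things on the bench where they are.

Things in the scene. Friction and masses are not known exactly. Their poses are not given: they have to be found in the camera images.
- good1: good casting (absent in some starts): red bracket, an upside-down T. Foot plate 64 (x) x 32 (y) x 12 mm with two black screw holes; on its middle a web 14 mm thick (x), 32 mm wide (y), top 42 mm above the origin. Both feet complete; 42 g. Origin: centre of the plate's underside; z up the web. Starts plate down, loose, in a mould cavity: only the web stands above the mould's face
- good2: good casting (absent in some starts): red bracket, an upside-down T. Foot plate 64 (x) x 32 (y) x 12 mm with two black screw holes; on its middle a web 14 mm thick (x), 32 mm wide (y), top 42 mm above the origin. Both feet complete; 42 g. Origin: centre of the plate's underside; z up the web. Starts plate down, loose, in a mould cavity: only the web stands above the mould's face
- good3: good casting (absent in some starts): red bracket, an upside-down T. Foot plate 64 (x) x 32 (y) x 12 mm with two black screw holes; on its middle a web 14 mm thick (x), 32 mm wide (y), top 42 mm above the origin. Both feet complete; 42 g. Origin: centre of the plate's underside; z up the web. Starts plate down, loose, in a mould cavity: only the web stands above the mould's face
- good4: good casting (absent in some starts): red bracket, an upside-down T. Foot plate 64 (x) x 32 (y) x 12 mm with two black screw holes; on its middle a web 14 mm thick (x), 32 mm wide (y), top 42 mm above the origin. Both feet complete; 42 g. Origin: centre of the plate's underside; z up the web. Starts plate down, loose, in a mould cavity: only the web stands above the mould's face
- short1: short casting (absent in some starts): the same red bracket with one foot missing: the plate reaches from x = -32 mm to only +9 mm (ragged stub to +13), one screw hole; web and thickness as on the good ones, web centred on the origin; 30 g. Origin: plate's underside, under the web; x to the missing foot, z up. Starts plate down, loose, in a mould cavity
- short2: short casting (absent in some starts): the same red bracket with one foot missing: the plate reaches from x = -32 mm to only +9 mm (ragged stub to +13), one screw hole; web and thickness as on the good ones, web centred on the origin; 30 g. Origin: plate's underside, under the web; x to the missing foot, z up. Starts plate down, loose, in a mould cavity
- mould: open lower mould half, aluminium, 190 (x) x 180 (y) x 30 mm high, fixed; origin under its centre, z up. Six cavities 67 (x) x 35 (y) mm, 12 mm deep (floor at z = 18 mm), at x = -42 and 42, y = -53, 0 and 53 mm; castings have 1.5 mm of play a side. Two 6 mm high dowels at corners of its face; two 14 mm high clamp feet stick out 27 mm at the x ends
- drawer (a joint): how far the kit drawer is open, in m: 0 is fully home; starts at 0.15 to 0.18. It slides with 1 to 2 N; in the last 12 mm it must be pushed over a sprung roller (about 5 N more), whose peak is 5 mm before home; past it the roller draws the drawer home and holds it
- drawer_in (a point): centre of the blue kit drawer's inner floor, 231 (x) x 244 mm (y), 10 mm above the bench. x points into the unit, the way it is pushed home, z up. Side walls rise to 52 mm above the bench, the front panel to 75 mm. Only the front part is outside the unit: from x = -0.116 to -0.116 + the joint's value. What lies in it must stay below 82 mm above the bench to go in
- drawer_front (a point): the face to push on, along +x: middle of the front face of the aluminium grip strip (200 mm wide, 12 mm high, 12 mm proud of the blue panel) along the upper edge of the drawer's front, 66 mm above the bench; axes as drawer_in
- cabinet: grey steel desktop drawer unit, fixed, 270 mm wide (y), 86 mm high, reaching from x = 98 to 368 mm in its frame; origin on the bench before its front; x as the drawer goes home, z up. The tape lies on it
- tub: loose yellow plastic scrap tub, open at the top, 112 x 112 mm, 58 mm high, walls 3 mm, 220 g; origin at the centre of its underside
- tub_in (a point): centre of the inner floor of the scrap tub, z up
- marker: bystander: black and red marker pen lying on the bench, 105 mm; origin under its middle
- caliper: bystander: digital caliper lying on the bench, 190 mm; origin under its middle
- beaker: bystander: white mixing beaker, 66 mm across, 75 mm high; origin under its centre
- tape: bystander: orange roll of tape, 90 mm across, 24 mm high, lying on the drawer unit; origin under its centre
- cube_black: bystander: black printed cube, 34 mm; origin under its centre
- cube_grey: bystander: grey printed cube, 34 mm; origin under its centre
- mouse: bystander: black computer mouse, 100 x 60 mm; origin under its centre

How it is judged:
On the way, in this order (a step that is already met when the one before it is completed fails the run):
1. all good brackets lie released in the kit drawer while it is still open (x of good1 in the frame of drawer_in between -0.116 and 0.116 m and y of good1 in the frame of drawer_in between -0.123 and 0.123 m and z of good1 in the frame of drawer_in between -0.006 and 0.055 m and linear speed of each of good1, good2, good3, good4 below 0.03 m/s and x of good2 in the frame of drawer_in between -0.116 and 0.116 m and y of good2 in the frame of drawer_in between -0.123 and 0.123 m and z of good2 in the frame of drawer_in between -0.006 and 0.055 m and x of good3 in the frame of drawer_in between -0.116 and 0.116 m and y of good3 in the frame of drawer_in between -0.123 and 0.123 m and z of good3 in the frame of drawer_in between -0.006 and 0.055 m and x of good4 in the frame of drawer_in between -0.116 and 0.116 m and y of good4 in the frame of drawer_in between -0.123 and 0.123 m and z of good4 in the frame of drawer_in between -0.006 and 0.055 m and contact force between the fingers and good1 below 0.5 N and contact force between the fingers and good2 below 0.5 N and contact force between the fingers and good3 below 0.5 N and contact force between the fingers and good4 below 0.5 N and value of joint drawer above 0.03 m), for 0.2 s.
2. the kit drawer has been pushed home past its detent (value of joint drawer below 0.0035 m), for 0.2 s.
At the end, for the whole second after the job is handed in: every good bracket present lies at rest inside the kit drawer, every short one at rest inside the scrap tub, the tub stands upright (within 0.15 rad) and at rest, and the drawer is home (within 3.5 mm of shut, past its detent) (x of good1 in the frame of drawer_in between -0.116 and 0.116 m and y of good1 in the frame of drawer_in between -0.123 and 0.123 m and z of good1 in the frame of drawer_in between -0.006 and 0.055 m and linear speed of each of good1, good2, good3, good4, short1, short2 below 0.03 m/s and x of good2 in the frame of drawer_in between -0.116 and 0.116 m and y of good2 in the frame of drawer_in between -0.123 and 0.123 m and z of good2 in the frame of drawer_in between -0.006 and 0.055 m and x of good3 in the frame of drawer_in between -0.116 and 0.116 m and y of good3 in the frame of drawer_in between -0.123 and 0.123 m and z of good3 in the frame of drawer_in between -0.006 and 0.055 m and x of good4 in the frame of drawer_in between -0.116 and 0.116 m and y of good4 in the frame of drawer_in between -0.123 and 0.123 m and z of good4 in the frame of drawer_in between -0.006 and 0.055 m and x of short1 in the frame of tub_in between -0.054 and 0.054 m and y of short1 in the frame of tub_in between -0.054 and 0.054 m and z of short1 in the frame of tub_in between -0.006 and 0.05 m and x of short2 in the frame of tub_in between -0.054 and 0.054 m and y of short2 in the frame of tub_in between -0.054 and 0.054 m and z of short2 in the frame of tub_in between -0.006 and 0.05 m and value of joint drawer below 0.0035 m and angle between tub's own z axis and vertical below 0.15 rad and linear speed of tub below 0.02 m/s); the robot touches nothing.
It fails at once if a bystander (marker, caliper, beaker, tape, cubes, mouse) is moved more than 4 cm (distance of any of marker, caliper, beaker, tape, cube_black, cube_grey, mouse from where it was at the start of the episode above 0.04 m).
Of good1, good2, good3, good4 only 3 to 4 are there at a start; the rules pass over those that are not, and their reading is None.
Of short1, short2 only 1 to 2 are there at a start; the rules pass over those that are not, and their reading is None.
At some moment in a run one of tub may be knocked a few centimetres aside while the robot is not near it.
Once in a run the grip may slacken for a moment while it holds something.
It also fails if it takes over 210 s, if anything falls off the work surface, if the arm or the gripper's body presses on something with over 40 N, if the wrist force passes 120 N, or if a joint passes its speed limit or range.

ROBOT

A 7-joint arm with a two-finger parallel gripper is mounted at the origin on the work surface. World frame = base frame: x ahead of the robot, y to its left, z up, the work surface at z = 0. Lengths are in m, angles in rad, forces in N, time in s.
With the tool pointing down it reaches from about 0.4 to 0.9 m from the base axis. Payload 5.5 kg.
Tool frame: the origin (TCP) lies midway between the tips of the shut fingers; the grasp point (between the pads) lies 19 mm behind it (env.pinch_z is the distance from the TCP to the grasp point, in m); z points along the fingers, y is the line along which they close (so a half turn about z gives the same grasp; the last joint's range is limited). The gripper opens to 85 mm and grips with 20 to 120 N. Pads are 22 mm wide; open, the fingers measure 114 mm over their backs; the gripper's body (76 mm by 85 mm) begins 54 mm behind the grasp point. The pads swing forward as they close: fully open they stand 13 mm farther back than shut.
Start: joints at [1.419, 0.501, -0.427, 1.55, 0.221, 1.138, -0.21], TCP at [0.262, -0.595, 0.21] pointing down, gripper open.
Joint ranges: [-2.88, 2.88], [-0.31, 2.03], [-1.54, 1.56], [0.2, 2.42], [-1.41, 4.55], [0.19, 2.02], [-2.57, 2.57]. Speed limits (rad/s): [2.57, 2.57, 3.14, 3.14, 3.14, 3.14, 3.14].

INTERFACE

Orientations are given as [roll, pitch, yaw] about the fixed x, y, z axes, in that order (R = Rz(yaw) Ry(pitch) Rx(roll)).
In Python, from plant import env, read_camera, job, masks_of gives the robot as it stands. The module is installed in compiled form; this text tells all that it offers.
- The arm moves only by the tool play_rows, never from a script. Its argument "targets" is a list of rows, each a list of 4 numbers: the shift along the tool's x, y, z normalised to -1 to 1, where 1 is 50 mm, then the turn about the tool's z normalised to -1 to 1, where 1 is 8 degrees. A call has exactly 8 rows; each row shifts and turns the commanded pose from where the row before left it, along the tool's axes as they then stand; what a row does not reach is not made up. A row lasts 1/8 s, in which the tool goes at most 62.5 mm and 10.7 degrees, less where a joint would pass 70% of its speed; a pose out of reach is approached as far as the arm can. A call with a number of a shift or a turn outside -1 to 1 is refused whole. A call with a gripper value outside its range is refused whole. "gripper" is the closure, from -1 (fully open) to 1 (shut), set as the call begins (left out, the last holds). The fingers move at their own pace and stop on an object; the grip force is fixed at half the most. Time passes only in rows, so rows that do not move let the fingers close, or fill a call up. It gives the time, the measured TCP pose, the force, the opening and the grip force at its end, in the units of the state.
- env.get_state(): the state, without advancing time (a new reading comes with each control period).
- read_camera(name): name is "side" or "top" or "wrist"; returns a dict with "frame" (420x560x3 uint8, blue, green, red), "fx", "fy", "cx", "cy" (pixels), "extrinsics" (4x4, takes a point from world to camera coordinates); the wrist camera has in their place "mount" (4x4, takes a point from camera to tool coordinates, whose origin is the TCP and whose axes are the flange's). Camera axes: x right, y down, z forward; pixel columns grow to the right and rows downward; lengths in m; the calibration is good to about 2 mm. A picture is of the moment at which its call begins: read the wrist's pose just before it. There is no depth.
- job.finish_job(): hands the job in; it is judged then, once.
Trained networks look in a picture, given as the dict that the camera call returned (one of the last four; its "shot" number tells which), for a name from the list of things; names that differ only in an ending like _2 or _b are one class to them, and where a whole thing is asked for, a point or a joint stands for the part that bears it (a point fixed in the world has none). Each returns a list of dicts, best first, with "conf" (0 to 1); they miss things now and then, are a little off and sometimes report something else, mostly with a low value. They report only what shows in the picture. A call takes as long as a camera call.
- masks_of(picture, thing): "pixels" (420x560 bool, what is visible of it) and "rect" ([left, top, width, height] in pixels, round what is visible of it).
The state is a dict: "t": time; "joint_positions": joint angles; "joint_vel": joint speeds; "joint_efforts": joint torques, N m; "position": TCP position; "ee_rot": TCP orientation; "contact_force": force on the tool from outside, world axes, zero at the start; "torque": the same for the moment, N m; "opening": finger opening in m; "grasp_force": force on a finger pad.
Only numpy, scipy, OpenCV 4.12 (cv2) and the standard library are available. Lean on these libraries where they do the work, as an engineer would, in place of code of your own. Each camera call takes 0.05 s, during which the arm holds its last target. There are 200 camera calls.

## Working session

There is one attempt and no reset: what is moved stays moved. The work goes in short steps, Python scripts to look and compute and a tool call to move; the robot and the scene stay as the last step left them, time stands still between calls to the robot, and variables do not carry over. Pictures are saved under pics/ and viewed, at most 14 in all, crops included, and the job is handed in when it is done.

Besides the shell and the picture viewer there is one more tool, called after "Call:" as name(argument=value, ...) on one line, values as JSON. play_rows: Moves the arm, as the interface text tells. Scaled input: -1 to 1 covers 50 mm each way for a shift and 8 degrees each way for a turn. Its arguments: {"type":"object","properties":{"targets":{"type":"array","items":{"type":"array","items":{"type":"number","minimum":-1,"maximum":1}}},"gripper":{"type":"number"}},"required":["targets"]}

```bash
mkdir -p pics; python3 - <<'E'
from plant import env, read_camera, job, masks_of
import cv2,numpy as np
s=env.get_state();print(s['position'],s['ee_rot'],s['opening'],env.pinch_z)
for n in ['top','side']:
    c=read_camera(n);cv2.imwrite(f'pics/{n}0.png',c['frame'])
    print(n,c['fx'],c['fy'],c['cx'],c['cy'],np.round(c['extrinsics'],4).tolist())
    for th in ['good1','short1','mould','drawer','drawer_front','tub','cabinet','beaker','tape','cube_black','cube_grey','mouse','marker','caliper']:
        print(th,[(round(d['conf'],2),d['rect'],np.round(np.argwhere(d['pixels']).mean(0)[::-1],1).tolist()) for d in masks_of(c,th)])
E
```

```text
[ 0.26157018 -0.59421685  0.20893504] [-3.13958119e+00 -4.91476003e-05  4.14810176e-01] 0.08505787782369546 0.0187
top 465.96159906700944 465.96159906700944 276.8607690701511 203.20938504485844 [[-0.0058, -0.9999, -0.0109, 0.0106], [-0.9967, 0.0067, -0.0811, 0.5886], [0.0812, 0.0104, -0.9966, 1.5857], [0.0, 0.0, 0.0, 1.0]]
good1 [(0.59, [195.1, 224.9, 16.1, 20.4], [201.5, 235.1]), (0.55, [176.8, 201.8, 13.7, 15.4], [186.3, 210.5]), (0.45, [208.1, 202.6, 15.3, 18.0], [217.2, 210.5]), (0.21, [316.6, 107.7, 90.6, 145.1], [359.6, 177.0])]
short1 [(0.55, [212.4, 232.2, 10.7, 12.4], [216.5, 238.1]), (0.46, [192.9, 207.1, 15.1, 11.1], [201.4, 213.0]), (0.19, [207.8, 200.1, 15.4, 22.2], [217.2, 210.2])]
mould [(0.72, [272.6, 149.0, 20.8, 20.9], [281.8, 158.5]), (0.68, [172.8, 189.3, 57.1, 66.3], [201.3, 224.3])]
drawer [(0.58, [313.2, 186.1, 82.3, 64.6], [355.9, 218.0])]
drawer_front [(0.63, [314.5, 181.9, 82.6, 66.5], [355.5, 217.7])]
tub [(0.76, [265.0, 203.5, 36.8, 34.1], [282.2, 219.7])]
cabinet [(0.95, [314.1, 108.5, 93.5, 142.3], [359.6, 177.0]), (0.42, [118.4, 247.6, 23.3, 30.1], [129
[... 1261 characters left out ...]
1.9, 35.0, 8.2], [342.2, 224.6])]
drawer [(0.61, [263.5, 138.7, 66.8, 60.3], [294.0, 169.3])]
drawer_front [(0.96, [257.3, 140.5, 70.2, 60.0], [293.8, 169.5])]
tub [(0.76, [269.9, 199.7, 37.1, 36.9], [289.2, 215.7])]
cabinet [(0.64, [181.2, 125.3, 149.0, 72.8], [254.5, 163.4])]
beaker [(0.97, [209.1, 194.8, 25.5, 27.5], [223.2, 205.7])]
tape [(0.61, [232.8, 135.5, 28.1, 22.2], [248.7, 145.2])]
cube_black [(0.6, [252.9, 362.4, 17.2, 23.2], [262.5, 375.3])]
cube_grey [(0.56, [280.7, 127.4, 10.4, 13.5], [285.5, 134.2])]
mouse [(0.66, [310.0, 367.9, 42.5, 38.3], [330.4, 385.9])]
marker [(0.62, [324.6, 220.9, 35.0, 7.5], [339.2, 224.6])]
caliper [(0.77, [312.4, 133.4, 42.9, 8.1], [334.3, 136.4])]
```

```bash
python3 - <<'E'
import cv2,numpy as np
a=cv2.imread('pics/top0.png')[95:290,105:455];cv2.imwrite('pics/t1.png',cv2.resize(a,None,fx=2.25,fy=2.25,interpolation=cv2.INTER_CUBIC))
a=cv2.imread('pics/side0.png')[245:335,220:340];cv2.imwrite('pics/s1.png',cv2.resize(a,None,fx=6,fy=6,interpolation=cv2.INTER_CUBIC))
E
```

```text
(no output)
```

View pics/t1.png

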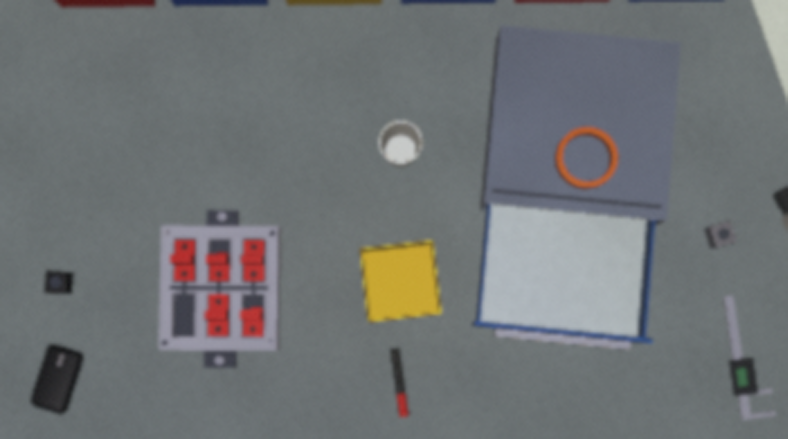

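View pics/s1.png

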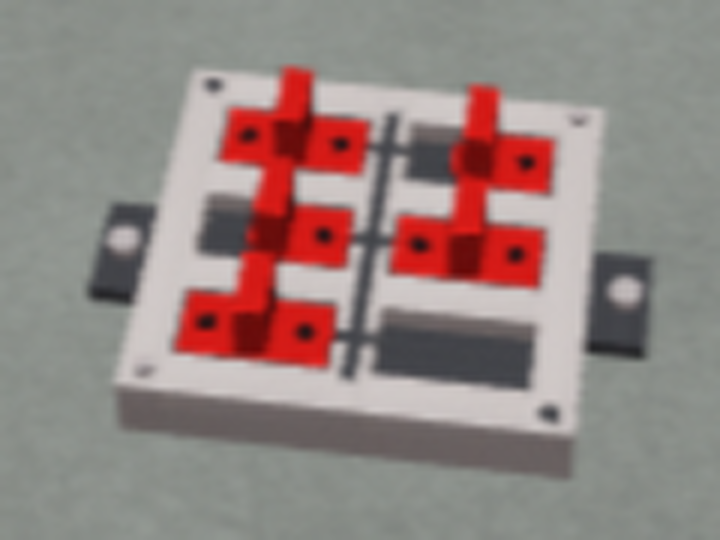

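The mould (crop 160–279, 226–350) has six cavities. There are good castings at top-left, top-right and bottom-middle, shorts at top-middle and bottom-right, and bottom-left is empty. The tub is at (400,280), and the open drawer is at (565,270).

```bash
cat > h.py <<'E'
from plant import env, read_camera, job, masks_of
import cv2,numpy as np
from scipy.spatial.transform import Rotation as Rn
def T_cw(c,s=None):
    if 'extrinsics' in c: return np.linalg.inv(c['extrinsics'])
    T=np.eye(4);T[:3,:3]=Rn.from_euler('xyz',s['ee_rot']).as_matrix();T[:3,3]=s['position'];return T@np.array(c['mount'])
def ray(c,uv,z,s=None):
    T=T_cw(c,s);uv=np.atleast_2d(uv).astype(float)
    d=np.c_[(uv[:,0]-c['cx'])/c['fx'],(uv[:,1]-c['cy'])/c['fy'],np.ones(len(uv))]@T[:3,:3].T
    o=T[:3,3];return (o+d*((z-o[2])/d[:,2])[:,None])[:,:2]
def proj(c,P,s=None):
    Q=np.linalg.inv(T_cw(c,s));P=np.atleast_2d(P)@Q[:3,:3].T+Q[:3,3]
    return np.c_[P[:,0]/P[:,2]*c['fx']+c['cx'],P[:,1]/P[:,2]*c['fy']+c['cy']]
def rect(c,m,z,s=None):
    k,_=max([(x,cv2.contourArea(x)) for x in cv2.findContours(m.astype(np.uint8),0,1)[0]],key=lambda t:t[1])
    p=ray(c,k[:,0]+0.0,z,s).astype(np.float32);r=cv2.minAreaRect(p*1000);return r
E
python3 - <<'E'
from h import *
c=read_camera('top');f=c['frame'].astype(int);hsv=cv2.cvtColor(c['frame'],cv2.COLOR_BGR2HSV).astype(int)
def roi(m,x0,y0,x1,y1):
    o=np.zeros_like(m);o[y0:y1,x0:x1]=m[y0:y1,x0:x1];return cv2.morphologyEx(o.astype(np.uint8),cv2.MORPH_CLOSE,np.ones((9,9)))
r=lambda n,v:print(n,np.round(v[0],1),np.round(v[1],1),round(v[2],2))
for n,(mm,z,b) in {'mould':((f.min(2)>125)|((hsv[...,1]>150)&(hsv[...,2]>100)),.03,(165,192,235,255)),
 'tub':((hsv[...,0]>15)&(hsv[...,0]<35)&(hsv[...,1]>120),.058,(255,195,310,245)),
 'floor':((f.min(2)>150),.010,(312,180,400,240)),
 'grip':((f.min(2)>110),.072,(320,239,392,252))}.items():
    r(n,rect(c,roi(mm,*b),z))
m=roi((f.min(2)>110),320,239,392,252);print(np.where(m.any(1))[0],np.where(m.any(0))[0][[0,-1]])
blue=(hsv[...,0]>100)&(hsv[...,0]<130)&(hsv[...,1]>120);m=roi(blue,310,180,400,252);ys,xs=np.where(m);
from itertools import product
for u in (330,345,360,375,390): print(u,ray(c,[[u,ys[xs==u].max()]],.075))
s=read_camera('side')
h2=cv2.cvtColor(s['frame'],cv2.COLOR_BGR2HSV)
t=masks_of(c,'tub')[0];r('tubnet',rect(c,t['pixels'],.058))
t=masks_of(s,'drawer_front')[0];r('dr side',rect(s,t['pixels'],.05))
E
```

```text
mould [517. 267.] [178.8 202.6] 89.61
tub [530.4 -12.1] [110.2 109.4] 6.15
floor [ 549.5 -264.3] [236.2 177.8] 84.47
grip [ 443.8 -249.1] [225.8  39.7] 89.68
[239 240 241 242 243 244 245 246 247 248 249 250 251] [320 388]Traceback (most recent call last):
  File "<stdin>", line 14, in <module>
    return umr_maximum(a, axis, None, out, keepdims, initial, where)
ValueError: zero-size array to reduction operation maximum which has no identity
```

Call:
play_rows(targets=[[0,0,0,-1],[0,0,0,-1],[0,0,0,-1],[0,0,0,-1],[0,0,0,-1],[0,0,0,-1],[0,0,0,-1],[0,0,0,-1]], gripper=-1)

```text
t: 2.55
position: [0.2619, -0.5949, 0.21]
ee_rot: [3.142, 0.0, 1.536]
contact_force: [-0.5, -0.1, 0.3]
opening: 0.0856
grasp_force: 0.0
```

Call:
play_rows(targets=[[0.9,0.6,0,-0.25],[0.9,0.6,0,0],[0.9,0.6,0,0],[0.9,0.6,0,0],[0.9,0.6,0,0],[0.9,0.6,0,0],[0.9,0.6,0,0],[0.9,0.5,0,0]])

```text
t: 3.55
position: [0.5011, -0.2354, 0.2103]
ee_rot: [3.141, 0.0, 1.567]
contact_force: [1.5, -0.6, -0.6]
opening: 0.085
grasp_force: 0.0
```

Call:
play_rows(targets=[[0.9,0,0,0],[0.9,0,0,0],[0.9,0,0,0],[0.9,0,0,0],[0.9,0,0,0],[0.9,0,0,0],[0.9,0,0,0],[0.9,0,0,0]])

```text
t: 4.55
position: [0.5015, 0.1243, 0.2103]
ee_rot: [3.141, 0.0, 1.566]
contact_force: [0.6, -0.9, -0.5]
opening: 0.0857
grasp_force: 0.0
```

Call:
play_rows(targets=[[0.9,0,-0.2,0],[0.9,0,-0.2,0],[0.8,0,-0.2,0],[0.26,0,-0.2,0],[0,0,-0.2,0],[0,0,0,0],[0,0,0,0],[0,0,0,0]])

```text
t: 5.55
position: [0.5022, 0.2647, 0.2596]
ee_rot: [-3.141, 0.001, 1.565]
contact_force: [0.7, 0.2, -0.1]
opening: 0.0852
grasp_force: 0.0
```

```bash
python3 - <<'E'
from h import *
s=env.get_state();c=read_camera('wrist');cv2.imwrite('pics/w1.png',c['frame']);print(s['position'],s['ee_rot'],np.round(c['mount'],3).tolist(),c['fx'],c['cx'],c['cy'])
import pickle;pickle.dump((s,c),open('w1.pkl','wb'))
for n in('good1','short1'):
  for d in masks_of(c,n): print(n,round(d['conf'],2),d['rect'],ray(c,np.argwhere(d['pixels']).mean(0)[None,::-1],.03,s).round(3))
E
```

```text
[0.50221416 0.26471213 0.25958611] [-3.14113203e+00  8.33743743e-04  1.56494238e+00] [[0.0, -0.965, -0.262, 0.066], [1.0, -0.0, 0.001, -0.001], [-0.001, -0.262, 0.965, -0.163], [0.0, 0.0, 0.0, 1.0]] 377.5870989990714 277.8236887937107 212.4447976004076
good1 0.76 [304.8, 105.4, 70.5, 34.7] [[0.565 0.319]]
good1 0.74 [229.1, 157.5, 60.2, 35.1] [[0.481 0.267]]
good1 0.59 [305.2, 205.4, 60.6, 40.2] [[0.564 0.212]]
short1 0.94 [227.0, 207.4, 43.7, 42.0] [[0.471 0.213]]
short1 0.78 [308.3, 155.4, 43.8, 40.5] [[0.555 0.266]]
short1 0.69 [251.7, 342.2, 99.3, 41.3] [[0.526 0.038]]
```

View pics/w1.png

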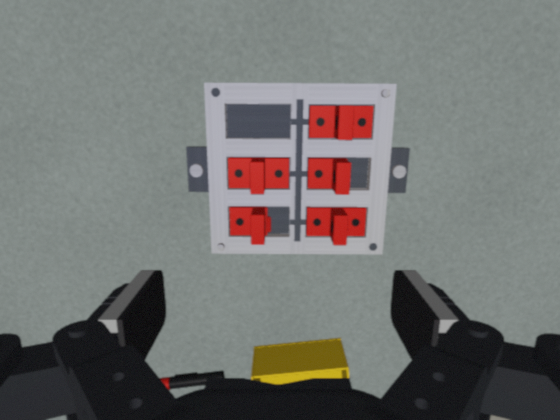

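The wrist picture shows the mould face with corners near (205,83), (396,84), (382,253) and (211,254). Goods are at (341,122), (258,175) and (336,223), shorts at (329,175) and (249,222).

```bash
python3 - <<'E'
from h import *
import pickle;s,c=pickle.load(open('w1.pkl','rb'))
P=ray(c,[(205,83),(396,84),(383,253.5),(211,254)],.03,s);print(P.round(4),P.mean(0))
f=c['frame'].astype(int);m=(f.min(2)>120);m[:75]=0;m[262:]=0;m[:,:190]=0;m[:,410:]=0
m=cv2.morphologyEx(m.astype(np.uint8),cv2.MORPH_OPEN,np.ones((3,3)))
k=np.vstack(cv2.findContours(m,0,1)[0])[:,0]
for z in (.03,):
  r=cv2.minAreaRect((ray(c,k,z,s)*1000).astype(np.float32));print(r)
  a=np.deg2rad(r[2]);a=a-np.pi/2 if a>.8 else a
  for x in(-42,42):
    for y in (-53,0,53): print(x,y,np.round([r[0][0]+x*np.cos(a)-y*np.sin(a),r[0][1]+x*np.sin(a)+y*np.cos(a)],1))
print('webtops',ray(c,[(344,107),(257,189.5),(343,191),(339,241),(257,240)],.055,s).round(4))
E
```

```text
[[0.4306 0.3566]
 [0.6192 0.3546]
 [0.6184 0.1758]
 [0.4271 0.1763]] [0.52383078 0.26582818]
((526.226806640625, 265.4516906738281), (196.09622192382812, 244.83775329589844), 89.6657943725586)
-42 -53 [483.9 212.7]
-42 0 [484.2 265.7]
-42 53 [484.5 318.7]
42 -53 [567.9 212.2]
42 0 [568.2 265.2]
42 53 [568.5 318.2]
webtops [[0.5645 0.3329]
 [0.4812 0.2544]
 [0.5667 0.2524]
 [0.5647 0.1997]
 [0.4801 0.2013]]
```

Call:
play_rows(targets=[[0.03,-0.42,0.5,0],[0,0,0.8,0],[0,0,0.8,0],[0,0,0.8,0],[0,0,0.6,0],[0,0,0.4,0],[0,0,0.2,0],[0,0,0,0]], gripper=0)

```text
t: 6.7
position: [0.4811, 0.2678, 0.055]
ee_rot: [-3.141, -0.0, 1.567]
contact_force: [-0.0, -0.0, 0.1]
opening: 0.0431
grasp_force: 0.0
```

Call:
play_rows(targets=[[0,0,0.2,0],[0,0,0.2,0],[0,0,0,0],[0,0,0,0],[0,0,0,0],[0,0,0,0],[0,0,0,0],[0,0,0,0]])

```text
t: 7.7
position: [0.4811, 0.2677, 0.0351]
ee_rot: [3.141, -0.0, 1.567]
contact_force: [0.3, -0.8, 0.2]
opening: 0.0429
grasp_force: 0.0
```

Call:
play_rows(targets=[[0,0,0,0],[0,0,0,0],[0,0,0,0],[0,0,0,0],[0,0,0,0],[0,0,0,0],[0,0,-0.2,0],[0,0,-0.4,0]], gripper=1)

```text
t: 8.7
position: [0.4802, 0.2673, 0.0653]
ee_rot: [-3.14, 0.001, 1.567]
contact_force: [-0.4, 0.1, 0.4]
opening: 0.0111
grasp_force: 58.7
```

Call:
play_rows(targets=[[0,0,-0.8,0],[0,0,-0.9,0],[-0.7,0.2,0,0],[-0.9,0.2,0,0],[-0.9,0.2,0,0],[-0.9,0.2,0,0],[-0.9,0.2,0,0],[-0.9,0.2,0,0]])

```text
t: 9.7
position: [0.5404, 0.0061, 0.1515]
ee_rot: [3.14, 0.0, 1.567]
contact_force: [0.8, 0.4, -0.2]
opening: 0.0111
grasp_force: 58.7
```

Call:
play_rows(targets=[[-0.9,0.2,0,0],[-0.9,0.05,0,0],[-0.9,0,0,0],[-0.9,0,0,0],[-0.4,0,0,0],[0,0,0.4,0],[0,0,0.6,0],[0,0,0.4,0]])

```text
t: 10.7
position: [0.5508, -0.1895, 0.0781]
ee_rot: [-3.14, -0.002, 1.57]
contact_force: [-1.0, 0.4, -0.2]
opening: 0.0116
grasp_force: 58.7
```

```bash
python3 - <<'E'
from h import *
s=env.get_state();c=read_camera('top');cv2.imwrite('pics/t2.png',cv2.resize(c['frame'][100:270,250:450],None,fx=4,fy=4,interpolation=cv2.INTER_CUBIC)[:600])
d=masks_of(c,'tub')[0];print(s['position'],s['opening'],s['grasp_force'],rect(c,d['pixels'],.058))
# ground marks of planned spots
for P in [(.552,-.194,.01),(.545,-.264,.01),(.538,-.334,.01)]: print(proj(c,P)-[250,100])
E
```

```text
[ 0.55076789 -0.18950075  0.07806117] 0.011558420632612457 58.675004839897156 ((530.2655029296875, -11.466594696044922), (111.60356140136719, 111.37467956542969), 6.568725109100342)
[[ 84.80257475 113.66119861]]
[[105.02758968 115.54523195]]
[[125.28498919 117.43228202]]
```

View pics/t2.png

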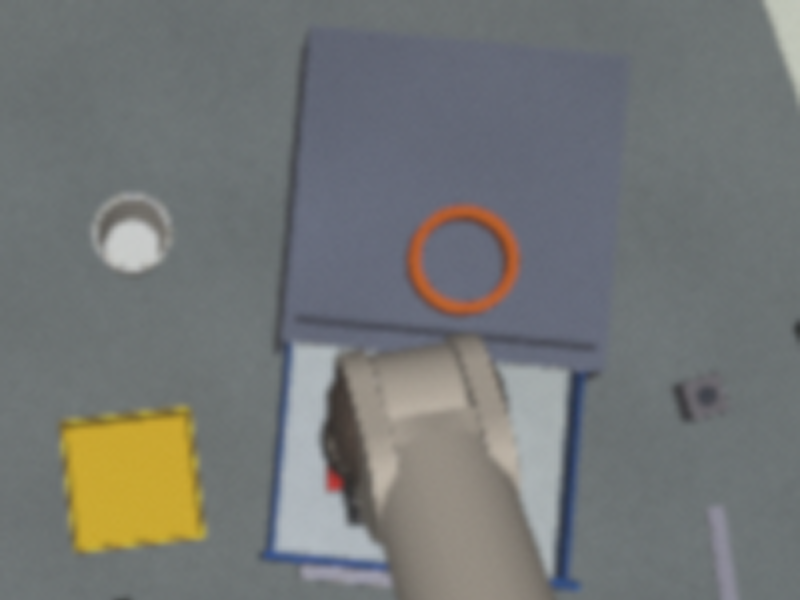

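The placing spots project to crop pixels (339,455), (420,462) and (501,470). All three are inside the open drawer floor (275–575 by 345–560).

Call:
play_rows(targets=[[-0.08,0,0.3,0],[0,0,0.3,0],[0,0,0.3,0],[0,0,0.08,0],[0,0,0,0],[0,0,0,0],[0,0,0,0],[0,0,0,0]])

```text
t: 11.8
position: [0.5519, -0.1968, 0.0314]
ee_rot: [3.141, 0.0, 1.567]
contact_force: [-0.3, -1.0, -1.0]
opening: 0.0111
grasp_force: 58.7
```

Call:
play_rows(targets=[[0,0,0,0],[0,0,0,0],[0,0,0,0],[0,0,0,0],[0,0,-0.2,0],[0,0,-0.5,0],[0,0,-0.8,0],[0,0,-0.8,0]], gripper=0)

```text
t: 12.8
position: [0.5516, -0.1964, 0.1477]
ee_rot: [3.141, -0.0, 1.567]
contact_force: [0.3, 0.4, -1.0]
opening: 0.043
grasp_force: 0.0
```

Call:
play_rows(targets=[[0.9,0.27,0,0],[0.9,0,0,0],[0.9,0,0,0],[0.9,0,0,0],[0.9,0,0,0],[0.9,0,0,0],[0.9,0,0,0],[0.9,0,0,0]])

```text
t: 13.8
position: [0.5667, 0.1648, 0.1469]
ee_rot: [3.141, 0.0, 1.567]
contact_force: [0.7, 0.7, -0.2]
opening: 0.0431
grasp_force: 0.0
```

Call:
play_rows(targets=[[0.8,0,0,0],[0.18,0,0,0],[0,0,0,0],[0,0,0.4,0],[0,0,0.6,0],[0,0,0.4,0],[0,0,0,0],[0,0,0,0]])

```text
t: 14.8
position: [0.5673, 0.2124, 0.0765]
ee_rot: [3.141, -0.001, 1.566]
contact_force: [-0.0, -0.0, -0.2]
opening: 0.0425
grasp_force: 0.0
```

Call:
play_rows(targets=[[0,-0.03,0.3,0],[0,0,0.3,0],[0,0,0.23,0],[0,0,0,0],[0,0,0,0],[0,0,0,0],[0,0,0,0],[0,0,0,0]])

```text
t: 15.8
position: [0.5655, 0.2123, 0.0348]
ee_rot: [3.141, -0.0, 1.567]
contact_force: [0.2, 0.4, -0.1]
opening: 0.0427
grasp_force: 0.0
```

Call:
play_rows(targets=[[0,0,0,0],[0,0,0,0],[0,0,0,0],[0,0,0,0],[0,0,0,0],[0,0,-0.3,0],[0,0,-0.6,0],[0,0,-0.8,0]], gripper=1)

```text
t: 16.8
position: [0.5646, 0.2121, 0.1202]
ee_rot: [-3.14, 0.0, 1.567]
contact_force: [0.4, 0.5, -0.3]
opening: 0.0113
grasp_force: 58.7
```

Call:
play_rows(targets=[[-0.5,-0.39,-0.6,0],[-0.9,0,0,0],[-0.9,0,0,0],[-0.9,0,0,0],[-0.9,0,0,0],[-0.9,0,0,0],[-0.9,0,0,0],[-0.9,0,0,0]])

```text
t: 17.8
position: [0.5445, -0.1289, 0.1504]
ee_rot: [3.141, 0.0, 1.567]
contact_force: [0.3, 0.4, -1.3]
opening: 0.0111
grasp_force: 58.7
```

Call:
play_rows(targets=[[-0.9,0,0,0],[-0.9,0,0,0],[-0.7,0,0,0],[-0.2,0,0,0],[0,0,0.3,0],[0,0,0.6,0],[0,0,0.5,0],[0,0,0,0]])

```text
t: 18.8
position: [0.5422, -0.2592, 0.0771]
ee_rot: [-3.137, -0.003, 1.57]
contact_force: [-0.3, -0.3, 0.5]
opening: 0.0115
grasp_force: 60.6
```

Call:
play_rows(targets=[[-0.08,0,0.3,0],[0,0,0.3,0],[0,0,0.3,0],[0,0,0.06,0],[0,0,0,0],[0,0,0,0],[0,0,0,0],[0,0,0,0]])

```text
t: 19.8
position: [0.5441, -0.2667, 0.0319]
ee_rot: [3.141, 0.0, 1.567]
contact_force: [-0.6, -0.2, 0.4]
opening: 0.011
grasp_force: 60.6
```

Call:
play_rows(targets=[[0,0,0,0],[0,0,0,0],[0,0,0,0],[0,0,0,0],[0,0,-0.2,0],[0,0,-0.5,0],[0,0,-0.8,0],[0,0,-0.8,0]], gripper=0)

```text
t: 20.8
position: [0.5439, -0.2664, 0.1482]
ee_rot: [3.141, -0.0, 1.567]
contact_force: [-0.3, -0.2, -1.2]
opening: 0.0426
grasp_force: 0.0
```

Call:
play_rows(targets=[[0.9,0.39,0,0],[0.9,0,0,0],[0.9,0,0,0],[0.9,0,0,0],[0.9,0,0,0],[0.9,0,0,0],[0.9,0,0,0],[0.9,0,0,0]])

```text
t: 21.8
position: [0.5649, 0.0948, 0.1474]
ee_rot: [3.141, 0.0, 1.567]
contact_force: [0.7, -0.6, -0.1]
opening: 0.0425
grasp_force: 0.0
```

Call:
play_rows(targets=[[0.9,0,0,0],[0.9,0,0,0],[0.9,0,0,0],[0.9,0,0,0],[0.7,0,0,0],[0.2,0,0.3,0],[0,0,0.6,0],[0,0,0.4,0]])

```text
t: 22.8
position: [0.5654, 0.316, 0.0793]
ee_rot: [-3.14, 0.002, 1.566]
contact_force: [-0.7, 0.0, -0.5]
opening: 0.0424
grasp_force: 0.0
```

Call:
play_rows(targets=[[0,0,0.3,0],[0,0,0.3,0],[0,0,0.28,0],[0,0,0,0],[0,0,0,0],[0,0,0,0],[0,0,0,0],[0,0,0,0]])

```text
t: 23.8
position: [0.566, 0.3184, 0.0378]
ee_rot: [3.141, -0.0, 1.567]
contact_force: [0.3, 0.0, 0.4]
opening: 0.0426
grasp_force: 0.0
```

Call:
play_rows(targets=[[0,0,0,0],[0,0,0,0],[0,0,0,0],[0,0,0,0],[0,0,0,0],[0,0,-0.3,0],[0,0,-0.6,0],[0,0,-0.8,0]], gripper=1)

```text
t: 24.8
position: [0.5649, 0.3179, 0.1231]
ee_rot: [-3.14, 0.001, 1.567]
contact_force: [0.8, -0.4, -0.2]
opening: 0.0098
grasp_force: 58.6
```

Call:
play_rows(targets=[[-0.5,-0.45,-0.6,0],[-0.9,0,0,0],[-0.9,0,0,0],[-0.9,0,0,0],[-0.9,0,0,0],[-0.9,0,0,0],[-0.9,0,0,0],[-0.9,0,0,0]])

```text
t: 25.8
position: [0.5419, -0.0229, 0.1534]
ee_rot: [3.141, 0.0, 1.567]
contact_force: [0.4, 0.9, -0.3]
opening: 0.0097
grasp_force: 58.7
```

Call:
play_rows(targets=[[-0.9,0,0,0],[-0.9,0,0,0],[-0.9,0,0,0],[-0.9,0,0,0],[-0.9,0,0,0],[-0.9,0,0,0],[-0.6,0,0,0],[-0.2,0,0,0]])

```text
t: 26.8
position: [0.54, -0.334, 0.1529]
ee_rot: [3.142, 0.001, 1.563]
contact_force: [-0.2, 0.4, -0.9]
opening: 0.0097
grasp_force: 58.7
```

Call:
play_rows(targets=[[0,0,0.3,0],[0,0,0.6,0],[0,0,0.6,0],[0,0,0.3,0],[0,0,0.2,0],[0,0,0,0],[0,0,0,0],[0,0,0,0]])

```text
t: 27.8
position: [0.5413, -0.332, 0.0535]
ee_rot: [3.14, 0.001, 1.567]
contact_force: [-0.8, 0.0, 0.0]
opening: 0.0098
grasp_force: 58.7
```

Call:
play_rows(targets=[[0,0,0.2,0],[0,0,0.16,0],[0,0,0,0],[0,0,0,0],[0,0,0,0],[0,0,0,0],[0,0,0,0],[0,0,0,0]])

```text
t: 28.8
position: [0.5406, -0.3316, 0.0346]
ee_rot: [3.141, 0.0, 1.567]
contact_force: [0.2, 0.3, -0.7]
opening: 0.0096
grasp_force: 58.7
```

Call:
play_rows(targets=[[0,0,0,0],[0,0,0,0],[0,0,0,0],[0,0,0,0],[0,0,-0.2,0],[0,0,-0.5,0],[0,0,-0.8,0],[0,0,-0.8,0]], gripper=0)

```text
t: 29.8
position: [0.5407, -0.3314, 0.1513]
ee_rot: [3.141, -0.0, 1.567]
contact_force: [0.2, -0.4, -0.3]
opening: 0.0429
grasp_force: 0.0
```

Call:
play_rows(targets=[[0.9,0.45,0,0],[0.9,0,0,0],[0.9,0,0,0],[0.9,0,0,0],[0.9,0,0,0],[0.9,0,0,0],[0.9,0,0,0],[0.9,0,0,0]])

```text
t: 30.8
position: [0.5647, 0.0298, 0.1504]
ee_rot: [3.14, 0.0, 1.567]
contact_force: [0.2, 0.6, -0.4]
opening: 0.0425
grasp_force: 0.0
```

Call:
play_rows(targets=[[0.9,0,0,0],[0.9,0,0,0],[0.9,0,0,0],[0.9,0,0,0],[0.7,0,0,0],[0.4,0,0.3,0],[0,0,0.6,0],[0,0,0.4,0]])

```text
t: 31.8
position: [0.5652, 0.2634, 0.0838]
ee_rot: [-3.141, 0.0, 1.567]
contact_force: [-0.2, -1.0, 0.9]
opening: 0.0429
grasp_force: 0.0
```

```bash
python3 - <<'E'
from h import *
c=read_camera('top');print(env.get_state()['position'])
cv2.imwrite('pics/t3.png',cv2.resize(c['frame'][170:260,160:410],None,fx=3.2,fy=3.2,interpolation=cv2.INTER_CUBIC))
d=masks_of(c,'tub')[0];print(rect(c,d['pixels'],.058))
E
```

```text
[0.56390981 0.26197415 0.08113852]
((531.1024780273438, -11.05544662475586), (115.04060363769531, 113.17320251464844), 6.765303134918213)
```

View pics/t3.png

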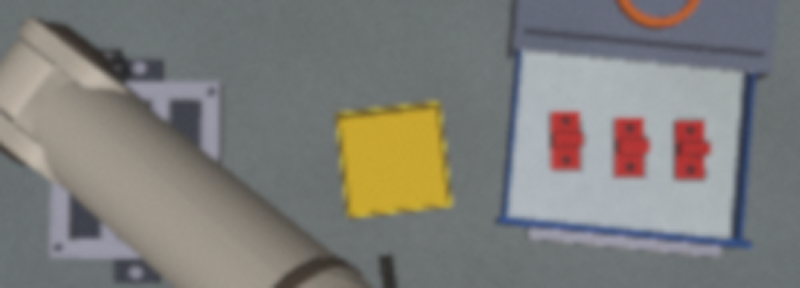

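The three good brackets stand in the drawer at crop pixels (566,140), (630,147) and (691,150). The tub hasn't moved, centred at about (395,158).

Call:
play_rows(targets=[[0.06,0.03,0.3,0],[0,0,0.3,0],[0,0,0.32,0],[0,0,0,0],[0,0,0,0],[0,0,0,0],[0,0,0,0],[0,0,0,0]])

```text
t: 32.9
position: [0.5672, 0.2664, 0.0388]
ee_rot: [3.141, -0.0, 1.567]
contact_force: [-0.2, -0.0, -0.2]
opening: 0.0428
grasp_force: 0.0
```

Call:
play_rows(targets=[[0,0,0,0],[0,0,0,0],[0,0,0,0],[0,0,0,0],[0,0,0,0],[0,0,-0.3,0],[0,0,-0.6,0],[0,0,-0.8,0]], gripper=1)

```text
t: 33.9
position: [0.5661, 0.266, 0.1239]
ee_rot: [-3.139, 0.001, 1.567]
contact_force: [0.5, -0.6, -0.5]
opening: -0.0003
grasp_force: 0.0
```

```bash
python3 - <<'E'
from h import *
s=env.get_state();c=read_camera('wrist');cv2.imwrite('pics/w2.png',c['frame'])
import pickle;pickle.dump((s,c),open('w2.pkl','wb'))
for d in masks_of(c,'short1'): print(round(d['conf'],2),d['rect'])
print(s['position'],proj(c,[[.566,.266,.06],[.566,.266,.03],[.482,.213,.06]],s))
E
```

```text
0.69 [117.1, 255.3, 64.8, 60.8]
0.67 [232.8, 181.6, 62.3, 63.0]
[0.56609971 0.26598203 0.12387182] [[278.35985831 218.94703356]
 [278.3552066  207.04129304]
 [152.13851107 295.96781088]]
```

View pics/w2.png

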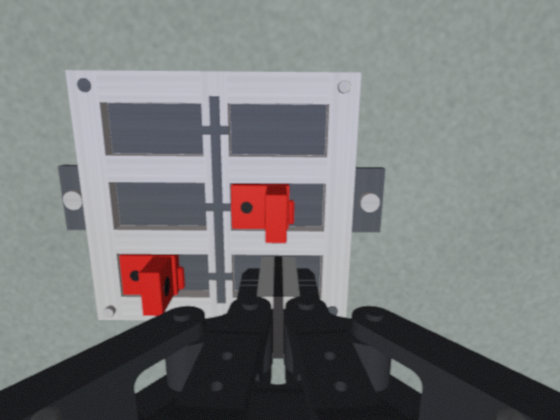

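Both shorts are still in their cavities: the aimed one's web is at (277,213), centred under the tool, and the other is at (150,285). The pads slipped off the web top, so I'll grip deeper.

Call:
play_rows(targets=[[0,0,0,0],[0,0,0,0],[0,0,0.3,0],[0,0,0.5,0],[0,0,0.5,0],[0,0,0.3,0],[0,0,0.19,0],[0,0,0,0]], gripper=0)

```text
t: 35.0
position: [0.5666, 0.2663, 0.0333]
ee_rot: [-3.14, 0.0, 1.567]
contact_force: [0.1, 0.7, 1.1]
opening: 0.0425
grasp_force: 0.0
```

Call:
play_rows(targets=[[0,0,0,0],[0,0,0,0],[0,0,0,0],[0,0,0,0],[0,0,0,0],[0,0,-0.3,0],[0,0,-0.6,0],[0,0,-0.8,0]], gripper=1)

```text
t: 36.0
position: [0.5662, 0.2657, 0.1195]
ee_rot: [-3.14, 0.001, 1.567]
contact_force: [-0.0, -0.3, -0.4]
opening: 0.0117
grasp_force: 58.6
```

Call:
play_rows(targets=[[-0.5,-0.54,-0.6,0],[-0.9,0,0,0],[-0.9,0,0,0],[-0.9,0,0,0],[-0.9,0,0,0],[-0.7,0,0,0],[-0.21,0,0,0],[0,0,0,0]])

```text
t: 37.0
position: [0.5391, 0.0159, 0.1494]
ee_rot: [3.141, -0.0, 1.566]
contact_force: [-0.3, 0.1, -0.1]
opening: 0.0111
grasp_force: 58.6
```

```bash
python3 - <<'E'
from h import *
s=env.get_state();print(s['position'],s['opening'])
for n in('top','side'):
  c=read_camera(n)
  for d in masks_of(c,'tub')[:2]: print(n,d['conf'],d['rect'],rect(c,d['pixels'],.058 if n=='top' else .03))
s=env.get_state();c=read_camera('wrist');cv2.imwrite('pics/w3.png',c['frame'])
E
```

```text
[0.53906798 0.01590565 0.14939073] 0.011097541119668096
top 0.25 [348.9, 155.8, 27.7, 22.5] ((714.1875610351562, -291.9931640625), (91.87290954589844, 89.21731567382812), 89.54710388183594)
side 0.93 [272.7, 197.2, 36.7, 38.6] ((531.1738891601562, -16.89592742919922), (114.26799774169922, 178.5009002685547), 6.633467197418213)
```

View pics/w3.png

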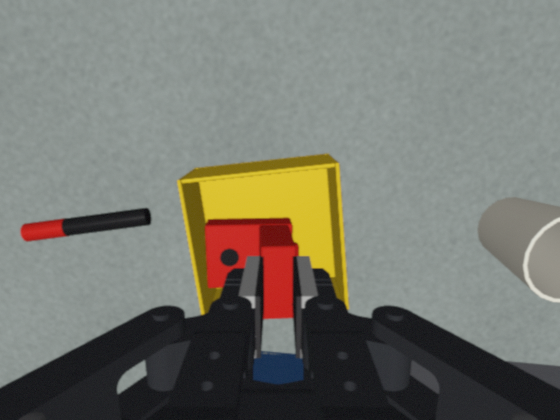

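The tub is in place under the held short. Its rim's far corners are at (180,180) and (338,158), and the bracket plate is well inside.

```bash
python3 - <<'E'
from h import *
s=env.get_state();c=read_camera('wrist')
P=ray(c,[(180,180),(338,158),(348,310)],.058,s);m=(P[0]+P[1])/2;d=(P[1]-P[0])/np.linalg.norm(P[1]-P[0]);print(P,np.linalg.norm(P[1]-P[0]),m+.056*np.array([d[1],-d[0]]))
E
```

```text
[[ 0.47194998  0.03779747]
 [ 0.57924771  0.05263886]
 [ 0.59138184 -0.06129482]] 0.10831930402316811 [ 0.5332717 -0.0102537]
```

Call:
play_rows(targets=[[0,0,0.4,0],[0,0,0.6,0],[0,0,0.6,0],[0,0,0.4,0],[0,0,0.3,0],[0,0,0.15,0],[0,0,0,0],[0,0,0,0]])

```text
t: 38.3
position: [0.5397, 0.016, 0.0272]
ee_rot: [3.14, 0.0, 1.567]
contact_force: [0.8, 0.8, 0.0]
opening: 0.0115
grasp_force: 58.6
```

Call:
play_rows(targets=[[0,0,0,0],[0,0,0,0],[0,0,0,0],[0,0,0,0],[0,0,-0.2,0],[0,0,-0.5,0],[0,0,-0.8,0],[0,0,-0.9,0]], gripper=0.4)

```text
t: 39.3
position: [0.5385, 0.0161, 0.1479]
ee_rot: [-3.141, -0.0, 1.567]
contact_force: [1.2, -0.1, 0.8]
opening: 0.0258
grasp_force: 0.0
```

Call:
play_rows(targets=[[0.8,-0.6,0,0],[0.9,-0.57,0,0],[0.9,0,0,0],[0.9,0,0,0],[0.44,0,0,0],[0,0,0.4,0],[0,0,0.6,0],[0,0,0.4,0]], gripper=0)

```text
t: 40.3
position: [0.4804, 0.2107, 0.0742]
ee_rot: [-3.139, 0.002, 1.565]
contact_force: [-0.5, -0.1, 0.6]
opening: 0.0424
grasp_force: 0.0
```

Call:
play_rows(targets=[[0,0,0.3,0],[0,0,0.3,0],[0,0,0.2,0],[0,0,0,0],[0,0,0,0],[0,0,0,0],[0,0,0,0],[0,0,0,0]])

```text
t: 41.3
position: [0.4815, 0.2132, 0.0368]
ee_rot: [3.141, -0.0, 1.567]
contact_force: [-0.3, -0.1, 1.0]
opening: 0.0431
grasp_force: 0.0
```

Call:
play_rows(targets=[[0,0,0.06,0],[0,0,0,0],[0,0,0,0],[0,0,0,0],[0,0,0,0],[0,0,0,0],[0,0,0,0],[0,0,0,0]], gripper=1)

```text
t: 42.3
position: [0.4813, 0.2132, 0.0335]
ee_rot: [-3.142, 0.0, 1.567]
contact_force: [0.3, -0.0, -0.9]
opening: 0.0111
grasp_force: 58.6
```

Call:
play_rows(targets=[[0,0,-0.2,0],[0,0,-0.5,0],[0,0,-0.8,0],[0,0,-0.8,0],[0,0,0,0],[0,0,0,0],[0,0,0,0],[0,0,0,0]])

```text
t: 43.3
position: [0.4806, 0.2129, 0.1476]
ee_rot: [-3.14, 0.0, 1.567]
contact_force: [-0.6, -0.2, -0.4]
opening: 0.0113
grasp_force: 58.6
```

```bash
python3 - <<'E'
from h import *
s=env.get_state();print(s['position'],s['opening'])
c=read_camera('top')
for d in masks_of(c,'tub')[:1]: print(d['conf'],d['rect'],rect(c,d['pixels'],.058))
for n in ('good1','short1'):
  for d in masks_of(c,n): print(n,d['conf'],ray(c,np.argwhere(d['pixels']).mean(0)[None,::-1],.015))
E
```

```text
[0.48063502 0.21294791 0.14757512] 0.011265856878571573
0.8 [257.0, 202.6, 36.0, 32.3] ((528.2208862304688, 18.83563232421875), (112.12103271484375, 110.16300201416016), 6.661073207855225)
good1 0.68 [[ 0.54150782 -0.26668872]]
good1 0.65 [[ 0.55032518 -0.19637175]]
good1 0.48 [[ 0.37336329 -0.00871067]]
short1 0.65 [[0.57101859 0.24638238]]
```

Call:
play_rows(targets=[[-0.5,0.6,-0.4,0],[-0.9,0.7,0,0],[-0.9,0,0,0],[-0.9,0,0,0],[-0.8,0,0,0],[-0.4,0,0,0],[0,0,0,0],[0,0,0,0]])

```text
t: 44.5
position: [0.5454, -0.0056, 0.1686]
ee_rot: [3.141, -0.001, 1.568]
contact_force: [-0.5, 0.8, -0.6]
opening: 0.0115
grasp_force: 58.7
```

```bash
python3 - <<'E'
from h import *
s=env.get_state();print(s['position'],s['opening'])
c=read_camera('wrist');cv2.imwrite('pics/w4.png',c['frame'])
import pickle;pickle.dump((s,c),open('w4.pkl','wb'))
c=read_camera('top');cv2.imwrite('pics/t4.png',cv2.resize(c['frame'][170:260,160:410],None,fx=3.2,fy=3.2,interpolation=cv2.INTER_CUBIC))
E
```

```text
[ 0.54539965 -0.00558314  0.16862373] 0.011499087905967495
```

View pics/w4.png

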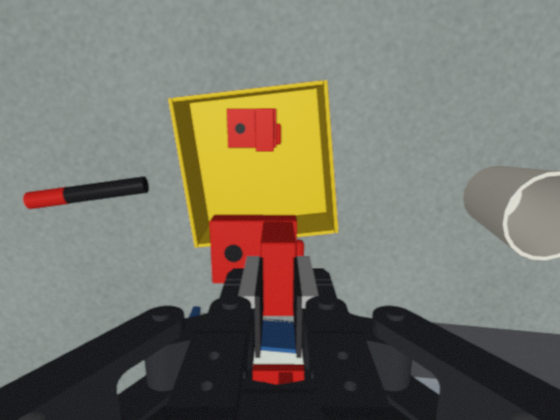

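The tub has shifted in +y, with rim corners at (172,99), (326,82), (337,232) and (196,245). The first short stands inside at (253,129), on the far side.

```bash
python3 - <<'E'
from h import *
import pickle;s,c=pickle.load(open('w4.pkl','rb'))
P=ray(c,[(172,99),(326,82),(337,232),(196,245)],.058,s);print(P,P.mean(0));print(ray(c,[(265,150),(253,129)],.045,s),ray(c,[(228,147),(277,150)],.015,s))
E
```

```text
[[ 0.47175768  0.06804837]
 [ 0.57852652  0.07898454]
 [ 0.59025664 -0.02947768]
 [ 0.48207694 -0.03967897]] [0.53065444 0.01946906]
[[0.5356035  0.03140075]
 [0.52686028 0.04690335]] [[0.50389814 0.03093916]
 [0.54461296 0.02835839]]
```

Call:
play_rows(targets=[[-0.03,0,0.5,0],[0,0,0.7,0],[0,0,0.6,0],[0,0,0.5,0],[0,0,0.3,0],[0,0,0.2,0],[0,0,0,0],[0,0,0,0]])

```text
t: 45.6
position: [0.5461, -0.0084, 0.0293]
ee_rot: [3.14, -0.0, 1.567]
contact_force: [0.3, 0.3, 0.1]
opening: 0.0117
grasp_force: 58.7
```

Call:
play_rows(targets=[[0,0,0,0],[0,0,0,0],[0,0,0,0],[0,0,0,0],[0,0,-0.2,0],[0,0,-0.5,0],[0,0,-0.9,0],[0,0,-0.9,0]], gripper=0.4)

```text
t: 46.6
position: [0.5452, -0.0083, 0.1552]
ee_rot: [-3.141, -0.0, 1.567]
contact_force: [0.4, -0.7, 0.6]
opening: 0.0253
grasp_force: 0.0
```

```bash
python3 - <<'E'
from h import *
c=read_camera('top');cv2.imwrite('pics/t5.png',cv2.resize(c['frame'][165:265,250:410],None,fx=5,fy=5,interpolation=cv2.INTER_CUBIC))
d=masks_of(c,'tub')[:1];print([rect(c,x['pixels'],.058) for x in d])
s=read_camera('side')
for n in('top','side'):
  x=masks_of(c if n=='top' else s,'drawer_front')[0];print(n,x['conf'],x['rect'])
P=ray(c,[(325.6,243),(385,248.5)],.072);print(P)
cv2.imwrite('pics/s5.png',cv2.resize(s['frame'][125:245,230:350],None,fx=5,fy=5,interpolation=cv2.INTER_CUBIC))
E
```

```text
[((518.3805541992188, 60.84154510498047), (116.25160217285156, 46.599021911621094), 26.43518829345703)]
top 0.96 [317.4, 185.2, 78.8, 64.2]
side 0.9 [260.3, 142.9, 68.1, 57.5]
[[ 0.45093109 -0.15483992]
 [ 0.43162386 -0.35136333]]
```

View pics/t5.png

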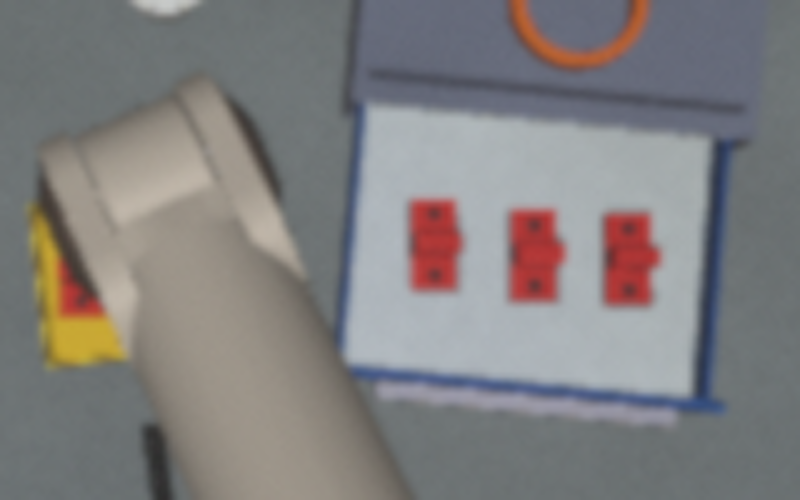

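View pics/s5.png

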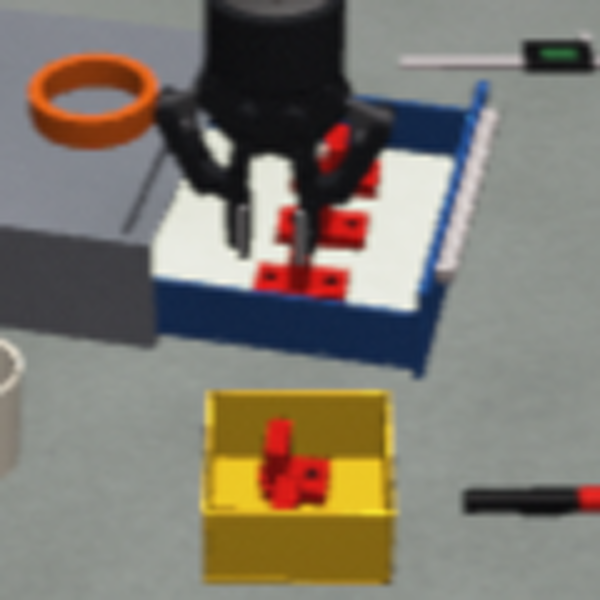

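The t5 picture shows the three good brackets inside the drawer at (434,245), (535,255) and (629,258), with the grip strip front running from (375,395) to (675,425). In s5 both shorts stand in the upright tub near (295,470).

Call:
play_rows(targets=[[-0.7,-0.5,0,0],[-0.9,-0.6,0,0],[-0.9,-0.6,0,0],[-0.9,-0.6,0,0],[-0.9,-0.6,0,0],[-0.5,-0.3,0,0],[0,0,0,0.66],[0,0,0,0]], gripper=1)

```text
t: 47.85
position: [0.3833, -0.2477, 0.1525]
ee_rot: [-3.14, -0.001, 1.474]
contact_force: [0.4, 0.3, -0.3]
opening: -0.0001
grasp_force: 0.0
```

Call:
play_rows(targets=[[0,0,0.4,0],[0,0,0.6,0],[0,0,0.5,0],[0,0,0.4,0],[0,0,0.15,0],[0,0,0,0],[0,0,0,0],[0,0,0,0]])

```text
t: 48.85
position: [0.385, -0.2483, 0.0517]
ee_rot: [3.14, 0.001, 1.475]
contact_force: [-0.1, 1.2, 0.2]
opening: -0.0002
grasp_force: 0.0
```

Call:
play_rows(targets=[[0,0.2,0,0],[0,0.2,0,0],[0,0.2,0,0],[0,0.15,0,0],[0,0.15,0,0],[0,0.15,0,0],[0,0.15,0,0],[0,0.15,0,0]])

```text
t: 49.85
position: [0.4515, -0.2544, 0.0508]
ee_rot: [-3.14, -0.0, 1.474]
contact_force: [-0.6, 0.1, 0.0]
opening: -0.0001
grasp_force: 0.8
```

Call:
play_rows(targets=[[0,0.2,0,0],[0,0.2,0,0],[0,0.2,0,0],[0,0.2,0,0],[0,0.2,0,0],[0,0.2,0,0],[0,0.2,0,0],[0,0.2,0,0]])

```text
t: 50.85
position: [0.5319, -0.2622, 0.051]
ee_rot: [3.142, 0.0, 1.475]
contact_force: [-0.8, -1.3, 0.1]
opening: -0.0001
grasp_force: 0.8
```

```bash
python3 - <<'E'
from h import *
s=read_camera('side');cv2.imwrite('pics/s6.png',cv2.resize(s['frame'][115:245,190:350],None,fx=4.5,fy=4.5,interpolation=cv2.INTER_CUBIC))
E
```

```text
(no output)
```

View pics/s6.png

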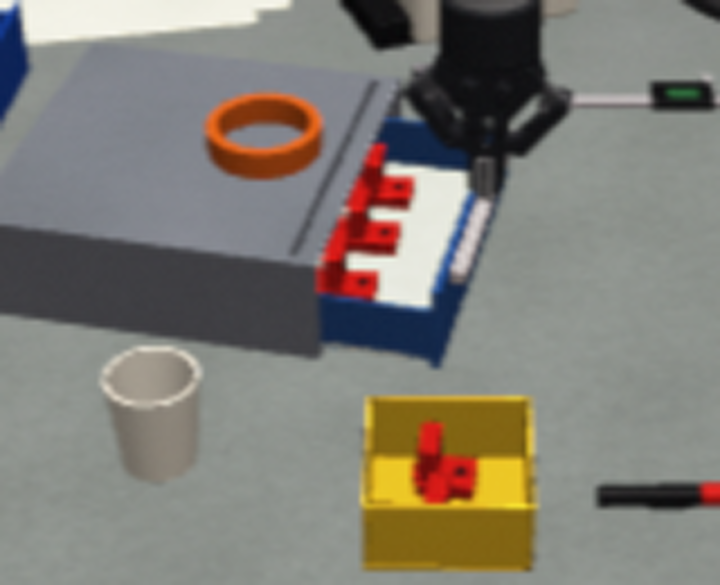

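The drawer is about half shut at (400,230), the brackets stand inside, and the fingers are on the strip at (485,185). I'll keep pushing.

Call:
play_rows(targets=[[0,0.2,0,0],[0,0.2,0,0],[0,0.2,0,0],[0,0.2,0,0],[0,0.2,0,0],[0,0.1,0,0],[0,0.1,0,0],[0,0.1,0,0]])

```text
t: 51.9
position: [0.5962, -0.2684, 0.0511]
ee_rot: [3.142, 0.0, 1.475]
contact_force: [-1.3, -1.2, 1.0]
opening: -0.0003
grasp_force: 0.7
```

Call:
play_rows(targets=[[0,0.05,0,0],[0,0.05,0,0],[0,0.05,0,0],[0,0.05,0,0],[0,0.05,0,0],[0,0.05,0,0],[0,0,0,0],[0,0,0,0]])

```text
t: 52.9
position: [0.6092, -0.2697, 0.0509]
ee_rot: [-3.138, 0.0, 1.474]
contact_force: [-5.7, 0.1, 3.7]
opening: -0.0003
grasp_force: 3.3
```

Call:
play_rows(targets=[[0,0.05,0,0],[0,0.05,0,0],[0,0.05,0,0],[0,0,0,0],[0,0,0,0],[0,0,0,0],[0,0,0,0],[0,0,0,0]])

```text
t: 53.9
position: [0.615, -0.2704, 0.0508]
ee_rot: [-3.135, 0.0, 1.474]
contact_force: [-11.3, 1.7, 9.4]
opening: -0.0003
grasp_force: 7.8
```

Call:
play_rows(targets=[[0,0.05,0,0],[0,0.05,0,0],[0,0,0,0],[0,0,0,0],[0,0,0,0],[0,0,0,0],[0,0,0,0],[0,0,0,0]])

```text
t: 54.9
position: [0.6151, -0.2704, 0.0508]
ee_rot: [-3.125, 0.001, 1.474]
contact_force: [-24.5, 3.9, 20.3]
opening: -0.0003
grasp_force: 15.1
```

```bash
python3 - <<'E'
from h import *
s=read_camera('side');cv2.imwrite('pics/s7.png',cv2.resize(s['frame'][115:245,190:350],None,fx=4.5,fy=4.5,interpolation=cv2.INTER_CUBIC))
E
```

```text
(no output)
```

View pics/s7.png

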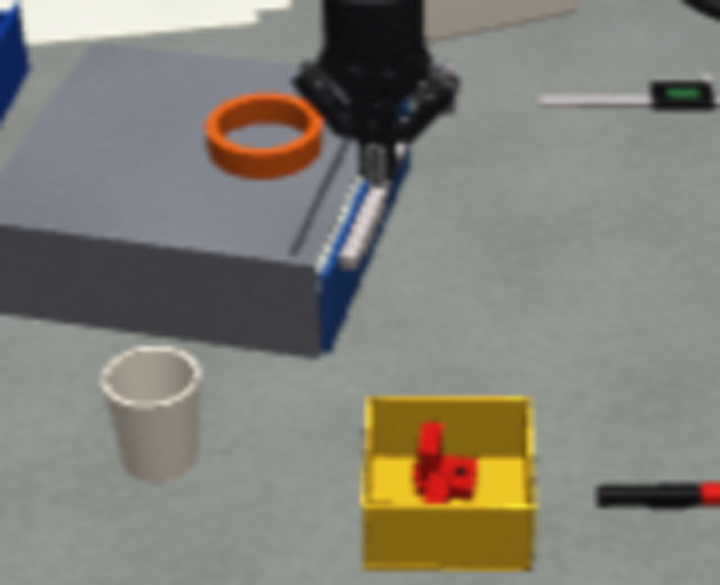

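The drawer front now looks shut against the unit at (345,250), and the tool has met a hard stop. I'll back off and check.

Call:
play_rows(targets=[[0,-0.1,0,0],[0,-0.2,0,0],[0,-0.4,0,0],[0,-0.6,0,0],[0,-0.6,0,0],[0,0,0,0],[0,0,0,0],[0,0,0,0]])

```text
t: 55.95
position: [0.5304, -0.2618, 0.0513]
ee_rot: [3.14, -0.0, 1.475]
contact_force: [0.3, 0.3, 0.1]
opening: -0.0002
grasp_force: 0.0
```

Call:
play_rows(targets=[[0,0,-0.6,0],[0,0,-0.9,0],[0,0,-0.6,0],[0,-0.8,0,0],[0,-0.8,0,0],[0,0,0,0],[0,0,0,0],[0,0,0,0]])

```text
t: 56.95
position: [0.4509, -0.254, 0.1563]
ee_rot: [3.14, -0.001, 1.475]
contact_force: [-0.5, 1.0, 0.2]
opening: 0.0002
grasp_force: 0.0
```

```bash
python3 - <<'E'
from h import *
s=env.get_state();c=read_camera('side');t=read_camera('top')
a=cv2.resize(c['frame'][130:210,250:300],None,fx=6,fy=6,interpolation=cv2.INTER_CUBIC)
b=cv2.resize(t['frame'][170:250,310:400],None,fx=5,fy=5,interpolation=cv2.INTER_CUBIC)
o=np.zeros((480,760,3),np.uint8);o[:480,:300]=a;o[:400,305:755]=b;cv2.imwrite('pics/f.png',o)
d=masks_of(t,'tub')[0];print(s['contact_force'],rect(t,d['pixels'],.058))
E
```

```text
[-0.53528387  1.01145614  0.19986723] ((529.0458374023438, 19.63263702392578), (113.34493255615234, 111.95491790771484), 6.378377437591553)
```

View pics/f.png

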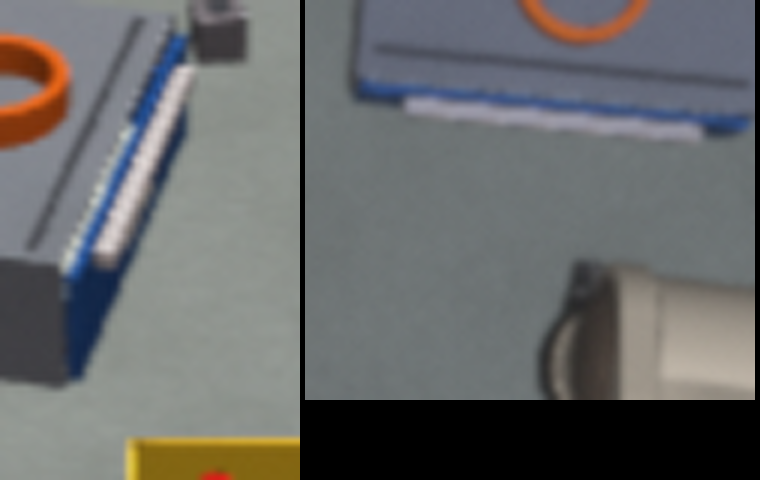

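The drawer sits nearly flush, but there is a pale sliver at (75,255)–(130,140), and the upward force suggests the finger linkage met the unit's edge. I'll push again with the tool turned 90° and a little higher.

Call:
play_rows(targets=[[0,0,0,1],[0,0,0,1],[0,0,0,1],[0,0,0,1],[0,0,0,1],[0,0,0,1],[0,0,0,1],[0,0,0,1]])

```text
t: 58.1
position: [0.4497, -0.2539, 0.1559]
ee_rot: [-3.141, -0.0, 0.354]
contact_force: [-0.4, 0.0, -0.2]
opening: -0.0001
grasp_force: 0.0
```

Call:
play_rows(targets=[[0,0,0,1],[0,0,0,1],[0,0,0,1],[0,0,0,0.25],[0,0,0,0],[0,0,0,0],[0,0,0,0],[0,0,0,0]])

```text
t: 59.1
position: [0.4491, -0.2542, 0.156]
ee_rot: [-3.142, -0.0, -0.096]
contact_force: [-0.6, -0.3, 0.5]
opening: 0.0005
grasp_force: 0.0
```

Call:
play_rows(targets=[[0,0,0.6,0],[0,0,0.7,0],[0,0,0.42,0],[0,0,0.2,0],[0.3,0,0,0],[0.6,0,0,0],[0.7,0,0,0],[0.5,0,0,0]])

```text
t: 60.1
position: [0.5576, -0.2647, 0.0618]
ee_rot: [3.141, -0.004, -0.096]
contact_force: [0.4, -0.7, 0.8]
opening: -0.0
grasp_force: 0.0
```

Call:
play_rows(targets=[[0.3,0,0,0],[0.2,0,0,0],[0.1,0,0,0],[0.1,0,0,0],[0.05,0,0,0],[0.05,0,0,0],[0,0,0,0],[0,0,0,0]])

```text
t: 61.1
position: [0.5933, -0.2681, 0.06]
ee_rot: [3.142, 0.0, -0.096]
contact_force: [0.5, -0.5, 0.6]
opening: -0.0003
grasp_force: 0.0
```

Call:
play_rows(targets=[[0.1,0,0,0],[0.1,0,0,0],[0.05,0,0,0],[0.05,0,0,0],[0.05,0,0,0],[0,0,0,0],[0,0,0,0],[0,0,0,0]])

```text
t: 62.1
position: [0.6108, -0.2698, 0.06]
ee_rot: [3.142, 0.0, -0.096]
contact_force: [0.0, 0.5, -0.7]
opening: 0.0
grasp_force: 0.0
```

Call:
play_rows(targets=[[0.05,0,0,0],[0.05,0,0,0],[0.05,0,0,0],[0,0,0,0],[0,0,0,0],[0,0,0,0],[0,0,0,0],[0,0,0,0]])

```text
t: 63.1
position: [0.6184, -0.2705, 0.06]
ee_rot: [-3.142, -0.0, -0.096]
contact_force: [0.1, -0.1, -0.9]
opening: 0.0002
grasp_force: 0.1
```

Call:
play_rows(targets=[[0.05,0,0,0],[0.05,0,0,0],[0.05,0,0,0],[0,0,0,0],[0,0,0,0],[0,0,0,0],[0,0,0,0],[0,0,0,0]])

```text
t: 64.1
position: [0.6184, -0.2706, 0.0594]
ee_rot: [-3.141, 0.015, -0.097]
contact_force: [-19.2, 3.3, 14.3]
opening: -0.0001
grasp_force: 10.0
```

That was an immediate hard stop with no travel at 19 N, well over the detent force, so the drawer is home. I'll retract, check and hand in.

Call:
play_rows(targets=[[-0.1,0,0,0],[-0.3,0,0,0],[-0.6,0,0,0],[-0.6,0,0,0],[-0.6,0,-0.6,0],[0,0,-0.8,0],[0,0,-0.5,0],[0,0,0,0]])

```text
t: 65.1
position: [0.5185, -0.2615, 0.1577]
ee_rot: [3.139, -0.005, -0.096]
contact_force: [-0.2, -0.4, -0.5]
opening: 0.0002
grasp_force: 0.0
```

```bash
python3 - <<'E'
from h import *
c=read_camera('side');cv2.imwrite('pics/s8.png',cv2.resize(c['frame'][115:245,190:350],None,fx=4.5,fy=4.5,interpolation=cv2.INTER_CUBIC))
E
```

```text
(no output)
```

View pics/s8.png

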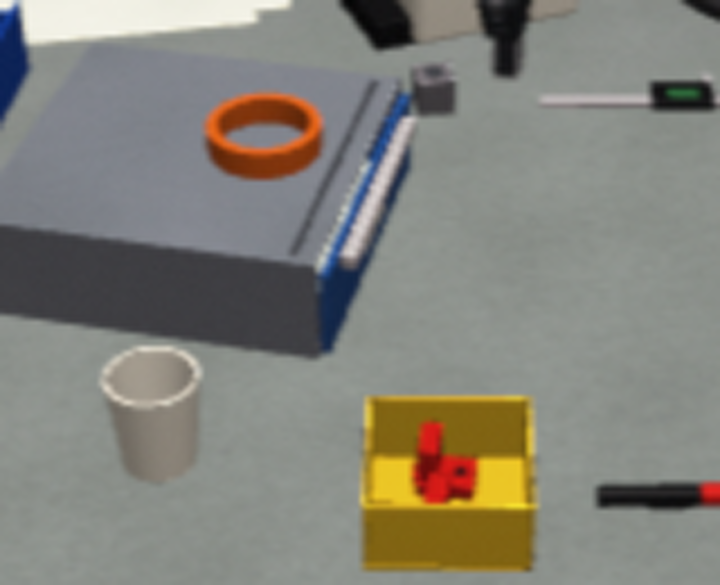

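The drawer is flush with the unit at (340,270), the tub is upright at (447,485) with both shorts, and the bystanders are in place.

```bash
python3 -c "
from plant import job
print(job.finish_job())"
```

```text
the job is handed in; nothing more can be done
None
```

I handed in the job at about 65 s of the 210 s allowed: three good brackets are in the drawer, which is pushed home to a hard stop, and both short ones are in the upright tub; no verdict was returned.

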